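# Pin the magnifier's slide bar

## Task

The slide bar of the bench magnifier's foot could slip out of its sleeve. Take the hitch pin, the one with the sprung wire loop, out of the wooden rack, push it straight down through the cross hole near the bar's free end until its collar sits on the bar, with the loop pointing out past the free end; then press the loop down over the bar's end so that it snaps shut, and let go. Leave the plain pin without a loop where it is in the rack.

Things in the scene. Friction and masses are not known exactly. Their poses are not given: they have to be found in the camera images.
- hitch_head (a point): Hitch pin, steel, 170 g, upright in one of 3 holes of a wooden rack 58 mm high. Point: middle of its square head, 18 x 18 x 40 mm tall. z up the pin, x the way the open loop points; head faces square to x, y. Below the head a 30 mm round collar 12 mm thick, its underside 32 mm below this point; then a shank 11 mm thick, 48 mm long, the last 10 mm tapering to 4 mm.
- hitch_loop (a joint): Angle of the pin's wire loop, hinged 26 mm below hitch_head about the pin's y. 1.6 rad: open, level, towards the pin's x; 0: shut, hanging beside the shank. A U of 5 mm wire, legs at y = +-29 mm, cross bar 75 mm from the hinge. An over-centre spring holds it open; pressing the bar down about 35 mm with 1 to 2 N (angle under 1.2) makes it snap shut by itself.
- cross_hole (a point): Centre of the mouth of the upright cross hole in the top of the fixed, level aluminium slide bar, 34 mm wide, 30 mm high, top 120 mm above the desk. x points along the bar to its free end, 24 mm away; z up. Hole 13 mm square, right through, countersunk to 23 mm. The bar's black sleeve begins 95 mm from the hole, away from the free end, and stands 10 mm above the bar.
- plain_head (a point): Bystander: the plain pin, the same steel pin without a loop, in another hole of the rack (holes 75 mm apart in a row; the third holds a small black-handled screwdriver). Point: middle of its square head, as for hitch_head.
There are look-alikes about, which are no part of the job. Leave any orange or purple look-alike of the part that bears hitch_head alone.

How it is judged (in metres and radians):
On the way, in this order (a step that is already met when the one before it is completed fails the run):
1. the hitch pin is down in the cross hole with its collar on the bar (within 8 mm) and its loop still open (horizontal distance between hitch_head and cross_hole below 0.012 m and z of hitch_head in the frame of cross_hole below 0.04 m and value of joint hitch_loop above 1.2 rad), for 0.1 s.
2. the loop has snapped shut over the bar's end (value of joint hitch_loop below 0.25 rad), for 0.2 s.
At the end, for the whole second after the job is handed in: The hitch pin stands in the cross hole, upright within 0.2 rad, its head within 12 mm of the hole's axis and its collar within 8 mm of the bar's top; the loop is shut round the bar (within 0.25 rad) and at rest; the plain pin is within 30 mm of where it started (horizontal distance between hitch_head and cross_hole below 0.012 m and z of hitch_head in the frame of cross_hole between 0.024 and 0.04 m and angle between hitch_head's own z axis and vertical below 0.2 rad and value of joint hitch_loop below 0.25 rad and velocity of joint hitch_loop below 0.2 rad/s and distance of plain_head from where it was at the start of the episode below 0.03 m); the robot touches nothing.
It fails at once if the plain pin is pulled out or moved by more than 30 mm (distance of plain_head from where it was at the start of the episode above 0.03 m).
It also fails if it takes over 53 s, if anything falls off the work surface, if the arm or the gripper's body presses on something with over 40 N, if the wrist force passes 120 N, or if a joint passes its speed limit or range.

## Robot

A 7-joint arm with a two-finger parallel gripper is mounted at the origin on the work surface. World frame = base frame: x ahead of the robot, y to its left, z up, the work surface at z = 0. Lengths are in mm, angles in rad, forces in N, time in s.
With the tool pointing down it reaches from about 425 to 950 mm from the base axis. Payload 4.7 kg.
Tool frame: the origin (TCP) lies between the finger pads; the fingertips stand 25 mm ahead of it and the grasp point (between the pads) lies 6 mm ahead of it; z points along the fingers, y is the direction in which the jaws open and shut (so a half turn about z gives the same grasp; the last joint's range is limited). The gripper opens to 85 mm and grips with 20 to 120 N. Pads are 22 mm wide; open, the fingers measure 114 mm over their backs; the gripper's body (76 mm by 85 mm) begins 54 mm behind the grasp point. The pads swing forward as they close: fully open they stand 13 mm farther back than shut.
Start: joints at [1.116, 0.469, -0.049, 1.532, 0.024, 1.141, -0.082], TCP at [278.853, -614.725, 256.335] pointing down, gripper open.
Joint ranges: [-2.59, 2.59], [-0.33, 1.99], [-1.39, 1.29], [0.1, 2.45], [-1.04, 4.18], [0.21, 1.99], [-2.66, 2.66]. Speed limits (rad/s): [2.57, 2.57, 3.14, 3.14, 3.14, 3.14, 3.14].

## Interface

Orientations are given as a unit quaternion [x, y, z, w].
In Python, from plant import env, eyes gives the robot as it stands. Calls block until the motion is done:
- env.move_pose(position, orientation): joint-space move of the TCP to a pose.
- env.movel(position, max_speed=150, rotation=None, f_stop=None): straight line of the TCP; rotation=None keeps the orientation; max_speed is the mean speed in mm/s. With f_stop (N) it stops when the force on the tool has changed by that much, and returns True; else False.
- env.move_joints(angles): joint-space move.
- env.set_gripper(opening, grasp_force=None): opening from 0.0 (shut) to 1.0 (fully open); grasp_force is the grip in N (None keeps the last); returns when the fingers have stopped.
- env.pause(seconds).
- env.inverse_kinematics(position, orientation): joint angles nearest the present ones, or None.
- eyes.get_image(name): name is "side" or "top" or "wrist"; returns a dict with "frame" (480x640x3 uint8, red, green, blue), "fx", "fy", "cx", "cy" (pixels), "camera_from_world" (4x4, takes a point from world to camera coordinates); the wrist camera has in their place "T_tool_cam" (4x4, takes a point from camera to tool coordinates, whose origin is the TCP and whose axes are the flange's). Camera axes: x right, y up, looking along -z (the intrinsics and any distortion apply to the point x, -y, -z); pixel columns grow to the right and rows downward; lengths in mm; the calibration is good to about 2 mm. A picture is of the moment at which its call begins: read the wrist's pose just before it. There is no depth.
A pose or a line that the arm cannot do raises env.IKError and nothing moves.
- env.close_job(): hands the job in, once; it reports no verdict.
Readings, each from a call of its own:
- env.read_clock(): time.
- env.read_joints(): joint angles.
- env.read_qd(): joint speeds.
- env.read_joint_efforts(): joint torques, N m.
- env.read_ee_pos(): TCP position.
- env.read_eef_rot(): TCP orientation.
- env.read_force(): force on the tool from outside, world axes, zero at the start.
- env.read_wrist_torque(): the same for the moment, N m.
- env.read_width(): opening from 0.0 (shut) to 1.0 (fully open).
Only numpy, scipy, OpenCV 4.12 (cv2) and the standard library are available. Lean on these libraries where they do the work, as an engineer would, in place of code of your own. Each camera call takes 0.05 s, during which the arm holds its last target.

## Working session

There is one attempt and no reset: what is moved stays moved. The work goes in short steps, each a Python script; the robot and the scene stay as the last script left them, time stands still between calls to the robot, and variables do not carry over. Pictures are saved under pics/ and viewed, and the job is handed in when it is done.

```bash
ls; mkdir -p pics; python3 - <<'E'
from plant import env, eyes
import cv2, numpy as np
print(env.read_clock(), env.read_ee_pos(), env.read_eef_rot(), env.read_width())
for n in ["side","top","wrist"]:
    d=eyes.get_image(n)
    cv2.imwrite(f"pics/{n}0.png", d["frame"][:,:,::-1])
    print(n,{k:(np.round(v,4).tolist() if hasattr(v,'shape') else v) for k,v in d.items() if k!="frame"})
E
```

```text
pics
0.0 [ 278.59584864 -614.23961974  255.25179169] [ 9.77416525e-01  2.11319621e-01 -2.46804540e-04 -9.45532933e-04] 0.9990105106910181
side {'fx': 473.318034838806, 'fy': 473.318034838806, 'cx': 316.5176439702301, 'cy': 237.79577206770722, 'camera_from_world': [[-0.9213, -0.3885, -0.0154, 460.2345], [0.2891, -0.7111, 0.6409, -296.0566], [-0.2599, 0.5861, 0.7675, -776.4513], [0.0, 0.0, 0.0, 1.0]]}
top {'fx': 562.1231900348695, 'fy': 562.1231900348695, 'cx': 318.0595159148467, 'cy': 239.76396611614436, 'camera_from_world': [[0.0022, -0.9999, 0.012, -108.5723], [0.989, 0.004, 0.1476, -550.8666], [-0.1476, 0.0116, 0.989, -1184.1958], [0.0, 0.0, 0.0, 1.0]]}
wrist {'fx': 394.80894802654336, 'fy': 394.80894802654336, 'cx': 327.82299759373655, 'cy': 233.727797459254, 'T_tool_cam': [[-0.0, 0.9536, 0.3012, 76.3874], [1.0, -0.0001, 0.0003, 1.336], [0.0003, 0.3012, -0.9536, -117.8055], [0.0, 0.0, 0.0, 1.0]]}
```

View pics/side0.png

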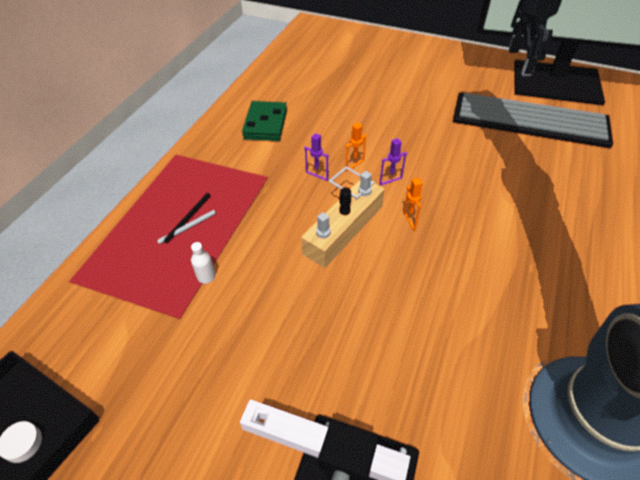

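View pics/top0.png

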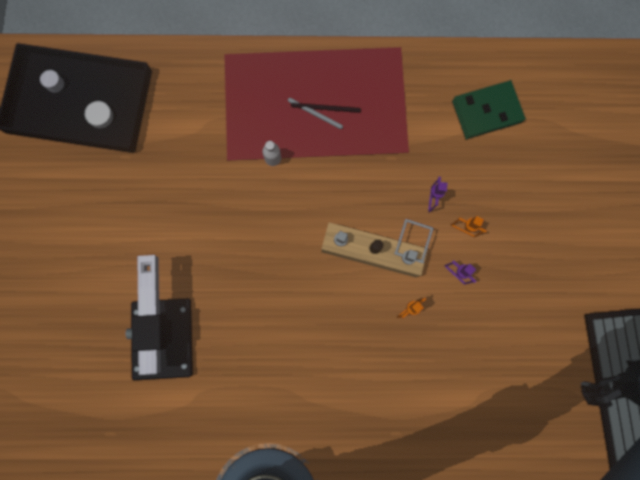

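View pics/wrist0.png

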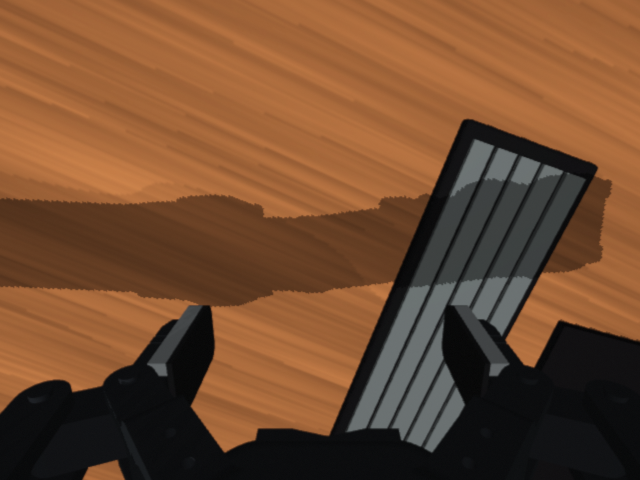

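```bash
python3 - <<'E'
import cv2, numpy as np
t=cv2.imread("pics/top0.png"); s=cv2.imread("pics/side0.png")
def c(im,x0,y0,w,h,k,n): cv2.imwrite(f"pics/{n}.png",cv2.resize(im[y0:y0+h,x0:x0+w],None,fx=k,fy=k,interpolation=cv2.INTER_CUBIC))
c(t,310,170,190,150,4,"tc1"); c(t,110,240,100,150,4,"tc2"); c(s,290,110,150,160,5,"sc1") if 0 else c(s,290,110,150,160,3.7,"sc1"); c(s,230,380,200,100,4,"sc2")
E
```

```text
(no output)
```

View pics/tc1.png

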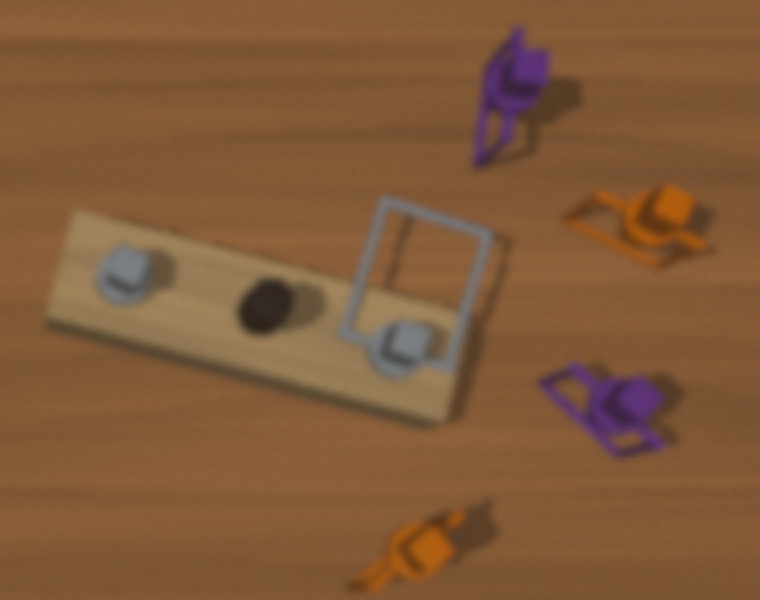

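View pics/tc2.png

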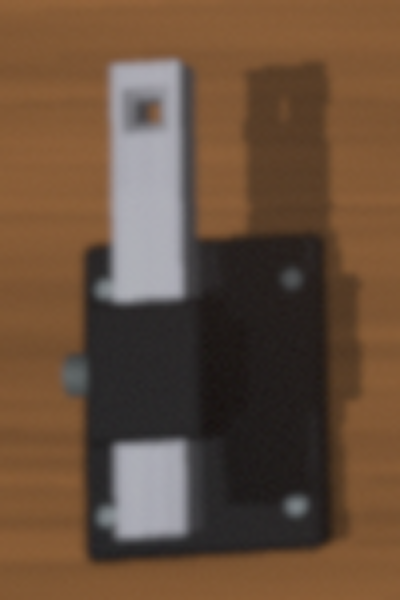

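View pics/sc1.png

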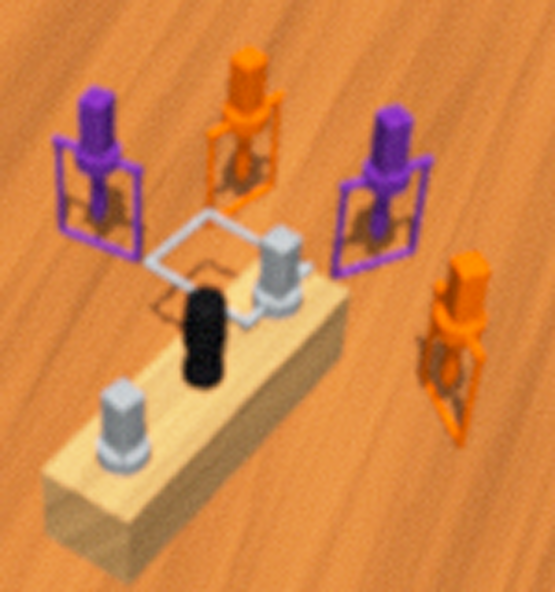

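View pics/sc2.png

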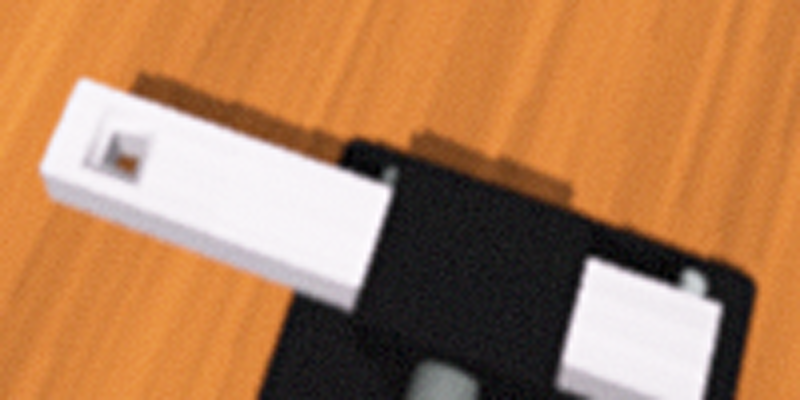

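```bash
cat > h.py <<'E'
import numpy as np, cv2
C={"side":(473.318034838806,316.5176439702301,237.79577206770722,np.array([[-0.9213,-0.3885,-0.0154,460.2345],[0.2891,-0.7111,0.6409,-296.0566],[-0.2599,0.5861,0.7675,-776.4513]])),
"top":(562.1231900348695,318.0595159148467,239.76396611614436,np.array([[0.0022,-0.9999,0.012,-108.5723],[0.989,0.004,0.1476,-550.8666],[-0.1476,0.0116,0.989,-1184.1958]]))}
def onz(cam,u,v,z):
    f,cx,cy,M=C[cam]; R,t=M[:,:3],M[:,3]
    d=R.T@np.array([(u-cx)/f,-(v-cy)/f,-1]); o=-R.T@t
    return o+d*(z-o[2])/d[2]
def crop(u,v,x0,y0,k): return (u+.5)/k-.5+x0,(v+.5)/k-.5+y0
def proj(cam,p):
    f,cx,cy,M=C[cam]; q=M[:,:3]@np.array(p)+M[:,3]; return cx+f*q[0]/-q[2], cy-f*q[1]/-q[2]
E
python3 - <<'E'
from h import *
np.set_printoptions(precision=1,suppress=True)
T=lambda u,v,z,x0=310,y0=170:onz("top",*crop(u,v,x0,y0,4),z)
S=lambda u,v,z,x0=290,y0=110,k=3.7:onz("side",*crop(u,v,x0,y0,k),z)
print("hitch top",T(413,336,110),"side",S(282,234,110))
print("hitch collar ctr top z70",T(400,350,66))
print("plain",T(134,263,110),S(124,390,110))
a,b,c,d=T(385,200,64),T(490,235,64),T(345,332,64),T(455,366,64)
print("loop",a,b,c,d, np.linalg.norm(a-b), np.linalg.norm(a-c),[np.degrees(np.arctan2(*(p-q)[1::-1])) for p,q in((a,c),(b,d),(a,b),(c,d))])
sa,sb,sc=S(148,264,64),S(210,214,64),S(246,322,64)
print("sloop",sa,sb,sc)
print("rack top",T(77,212,58),T(48,318,58),T(438,418,58), S(128,522,58),S(44,470,58),S(348,290,58))
print("hole top",T(145,111,120,110,240),"side",onz("side",*crop(120,152,230,380,4),120))
e=[T(110,63,120,110,240),T(184,61,120,110,240)]; print("barend",*e,sum(e)/2)
g=[T(114,302,120,110,240),T(184,299,120,110,240)];print("sleeve start",*g)
print("side bar end",[onz("side",*crop(u,v,230,380,4),120) for u,v in((84,80),(44,176),(392,186),(352,292))])
for p,q in((e[0],g[0]),(e[1],g[1])): print(np.degrees(np.arctan2(*(p-q)[1::-1])))
E
```

```text
hitch top [ 513.  -300.9  110. ] side [ 511.8 -302.4  110. ]
hitch collar ctr top z70 [ 510.9 -301.8   66. ]
plain [ 550.3 -157.7  110. ] [ 549.5 -156.4  110. ]
loop [ 592.5 -295.8   64. ] [ 573.6 -352.    64. ] [ 520.7 -272.9   64. ] [ 502.7 -331.3   64. ] 59.28891204329177 75.3300442057608 [np.float64(-17.69837797531182), np.float64(-16.25385516193026), np.float64(71.42069364759686), np.float64(72.83066794333531)]
sloop [ 591.6 -296.1   64. ] [ 572.7 -352.    64. ] [ 520.3 -272.    64. ]
rack top [ 586.3 -129.9   58. ] [ 528.4 -114.3   58. ] [ 475.4 -322.7   58. ] [ 529.6 -112.8   58. ] [ 585.9 -129.    58. ] [ 474.7 -325.8   58. ]
hole top [481.8 241.3 120. ] side [481.7 243.9 120. ]
barend [506.1 260.1 120. ] [507.2 222.8 120. ] [506.7 241.4 120. ]
sleeve start [386.3 252.1 120. ] [387.8 217.5 120. ]
side bar end [array([505.5, 225.9, 120. ]), array([502.4, 261.5, 120. ]), array([388.9, 218. , 120. ]), array([388.2, 255.4, 120. ])]
3.784578009252271
2.5628316686360146
```

```bash
cat >> h.py <<'E'
def q(deg): a=np.radians(deg)/2; return [float(np.cos(a)),float(np.sin(a)),0.,0.]
from scipy.spatial.transform import Rotation as Rn
WK=None
def wsnap(env,eyes,name):
    p,r=np.array(env.read_ee_pos()),np.array(env.read_eef_rot()); d=eyes.get_image("wrist")
    cv2.imwrite(f"pics/{name}.png",d["frame"][:,:,::-1]); np.savez(f"pics/{name}.npz",p=p,r=r,T=d["T_tool_cam"],k=[d["fx"],d["cx"],d["cy"]])
def wonz(name,u,v,z):
    s=np.load(f"pics/{name}.npz"); f,cx,cy=s["k"]; R=Rn.from_quat(s["r"]).as_matrix()
    o=R@s["T"][:3,3]+s["p"]; d=R@s["T"][:3,:3]@np.array([(u-cx)/f,-(v-cy)/f,-1]); return o+d*(z-o[2])/d[2]
def snap(eyes,cam,name):
    d=eyes.get_image(cam); cv2.imwrite(f"pics/{name}.png",d["frame"][:,:,::-1])
E
python3 - <<'E'
from plant import env,eyes
from h import *
env.move_pose([512.4,-301.6,235],q(-17.3)); env.set_gripper(0.6,60)
env.pause(0.3)
wsnap(env,eyes,"w1"); print(env.read_clock(),env.read_ee_pos(),env.read_eef_rot(),env.read_width(),env.read_force())
E
```

```text
2.3833 [ 512.43581143 -301.54631441  235.0000497 ] [ 9.88634260e-01 -1.50340614e-01 -1.13565666e-06 -1.19919588e-05] 0.6024424651820026 [-0.43620999 -0.16520791 -0.02994899]
```

View pics/w1.png

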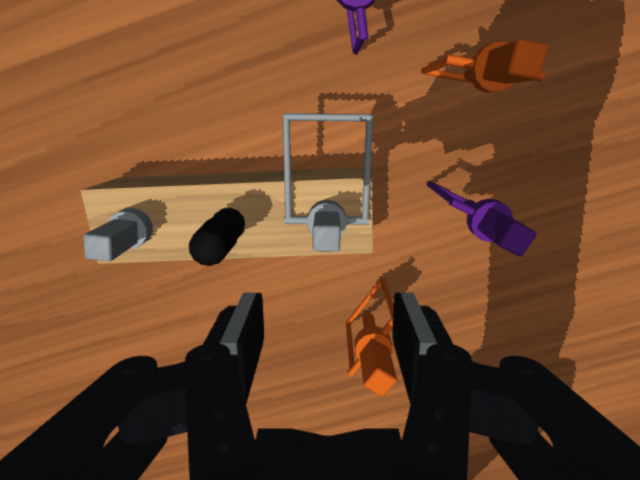

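```bash
python3 - <<'E'
from h import *
im=cv2.imread("pics/w1.png"); cv2.imwrite("pics/w1c.png",cv2.resize(im[180:270,270:390],None,fx=6,fy=6,interpolation=cv2.INTER_CUBIC))
np.set_printoptions(precision=1,suppress=True)
print(wonz("w1",326.5,239,110))
print([wonz("w1",u,v,64) for u,v in((286,118),(370,118),(290,220),(367,218))])
print(T:=onz("top",*crop(425,548,310,170,4),90))
E
```

```text
[ 509.5 -301.2  110. ]
[array([ 588.9, -296. ,   64. ]), array([ 571.3, -352.3,   64. ]), array([ 517.7, -274.6,   64. ]), array([ 501.9, -330.8,   64. ])]
[ 405.4 -308.2   90. ]
```

View pics/w1c.png

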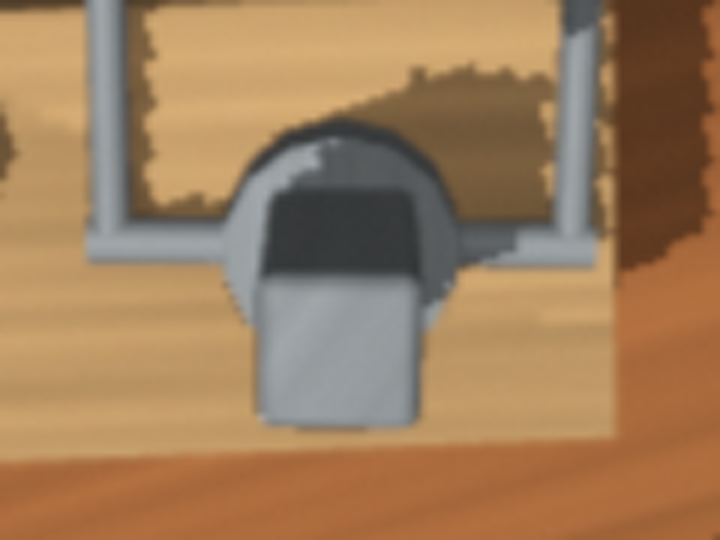

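```bash
python3 - <<'E'
from plant import env,eyes
from h import *
print(env.movel([511.5,-301.4,101],120,q(-17.3),f_stop=15))
env.set_gripper(0.0,70); print(env.read_width(),env.read_force(),env.read_ee_pos())
print(env.movel([511.5,-301.4,250],120)); env.pause(.2)
print(env.read_width(),env.read_force(),env.read_ee_pos(),env.read_clock())
snap(eyes,"side","s2"); wsnap(env,eyes,"w2")
E
```

```text
False
0.20272446493812643 [-1.17266607  0.92273901  4.75802174] [ 511.84774541 -301.51712305  101.72546509]
False
0.20170917672192418 [-0.19618999 -0.11344214 -1.53890626] [ 511.29918283 -301.28573455  249.36382091] 5.6417
```

View pics/s2.png

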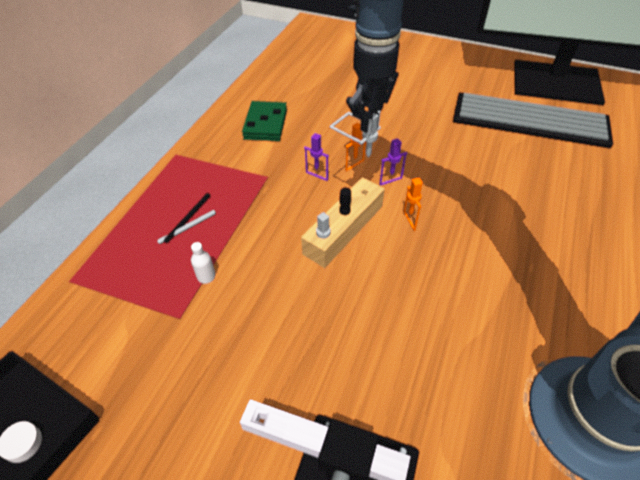

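View pics/w2.png

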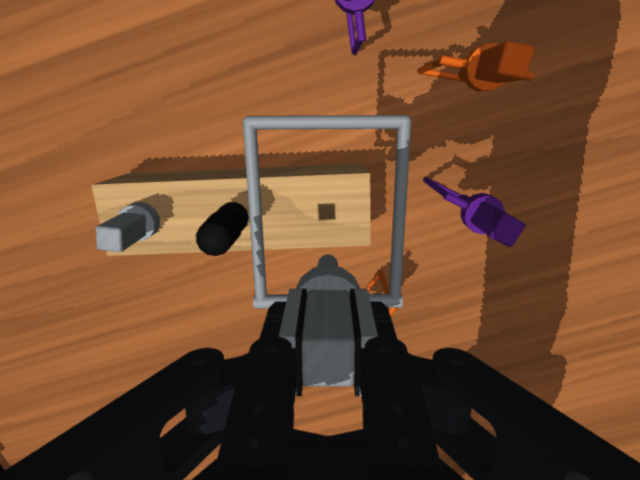

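```bash
python3 - <<'E'
from plant import env,eyes
from h import *
env.movel([481.8,241.8,312.0],250,q(3.3)); env.pause(.3)
print(env.read_width(),env.read_force(),env.read_ee_pos(),env.read_eef_rot(),env.read_clock())
wsnap(env,eyes,"w3"); snap(eyes,"side","s3"); snap(eyes,"top","t3")
a=cv2.imread("pics/w2.png")[160:260,260:400];b=cv2.imread("pics/w3.png")[160:260,260:400]
cv2.imwrite("pics/w23.png",cv2.resize(np.hstack([a,b]),None,fx=2.8,fy=2.8,interpolation=cv2.INTER_CUBIC))
E
```

```text
0.19737639588653325 [ 0.19858112  0.27181342 -0.73999135] [481.87588485 241.50661023 311.99308153] [ 9.99592532e-01  2.85441278e-02 -1.70197824e-05  5.23545827e-05] 8.3833
```

View pics/w3.png

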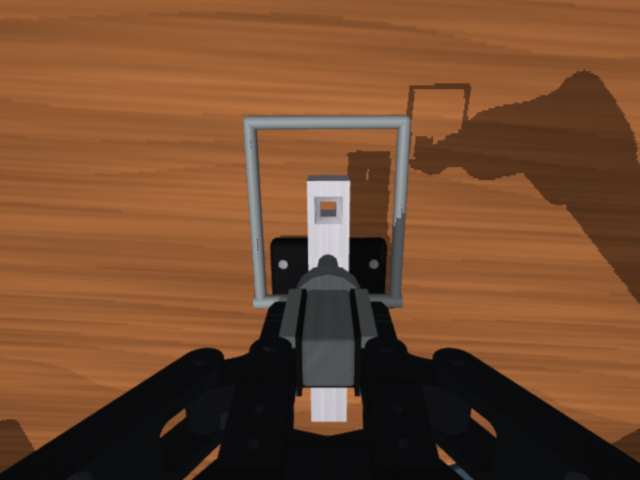

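View pics/w23.png

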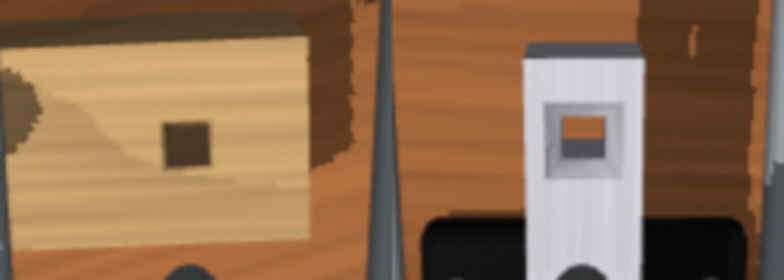

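View pics/s3.png

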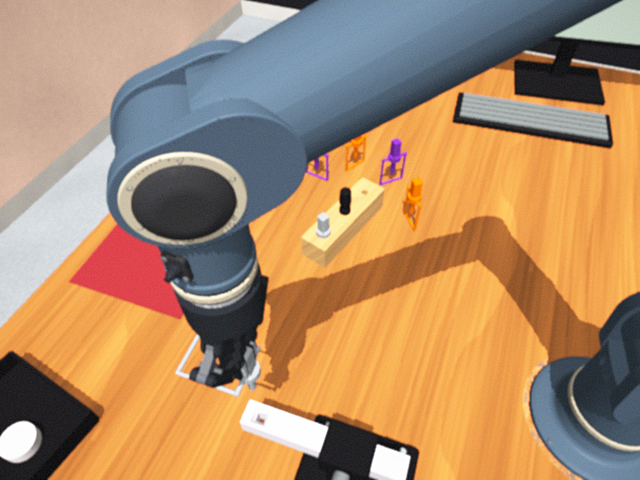

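```bash
python3 - <<'E'
from plant import env,eyes
from h import *
env.movel([483.0,240.4,216],120,q(3.3)); env.pause(.2)
print(env.read_force(),env.read_ee_pos(),env.read_clock())
wsnap(env,eyes,"w4"); snap(eyes,"side","s4")
cv2.imwrite("pics/w4c.png",cv2.resize(cv2.imread("pics/w4.png")[200:320,240:400],None,fx=4,fy=4,interpolation=cv2.INTER_CUBIC))
cv2.imwrite("pics/s4c.png",cv2.resize(cv2.imread("pics/s4.png")[330:480,160:360],None,fx=4,fy=4,interpolation=cv2.INTER_CUBIC))
E
```

```text
[ 0.36525752  0.46397602 -1.17870298] [483.35335535 240.61560042 216.77591821] 9.6833
```

View pics/w4c.png

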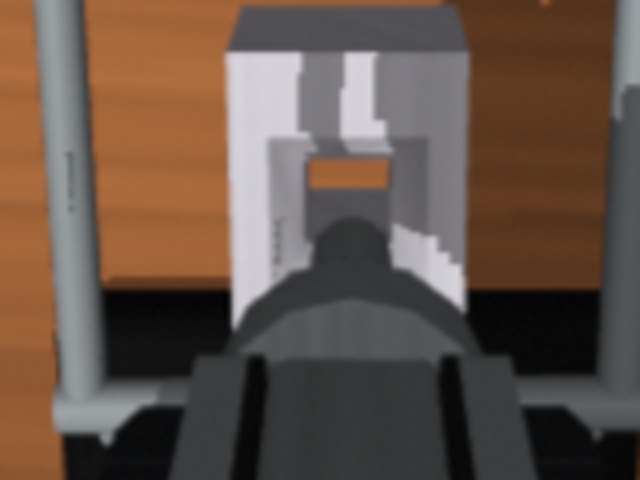

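View pics/s4c.png

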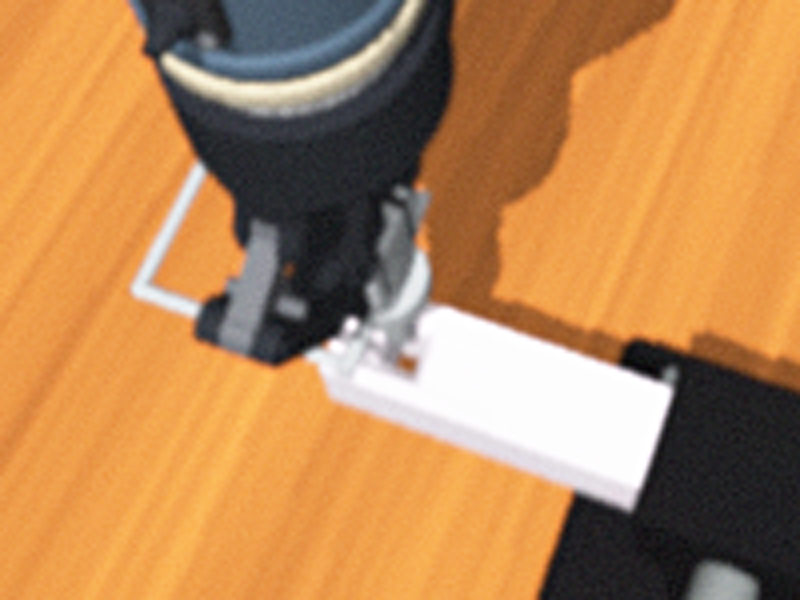

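```bash
python3 - <<'E'
from plant import env,eyes
from h import *
print(env.movel([482.9,240.3,161],50,q(3.3),f_stop=14))
print(env.read_force(),env.read_wrist_torque(),env.read_ee_pos(),env.read_clock())
wsnap(env,eyes,"w5"); snap(eyes,"side","s5")
cv2.imwrite("pics/s5c.png",cv2.resize(cv2.imread("pics/s5.png")[330:480,160:360],None,fx=4,fy=4,interpolation=cv2.INTER_CUBIC))
E
```

```text
True
[-1.18387244 -0.02692535  4.5552881 ] [-0.11212571  0.05924819 -0.01270538] [482.85697539 240.26768987 163.66656125] 10.7667
```

View pics/w5.png

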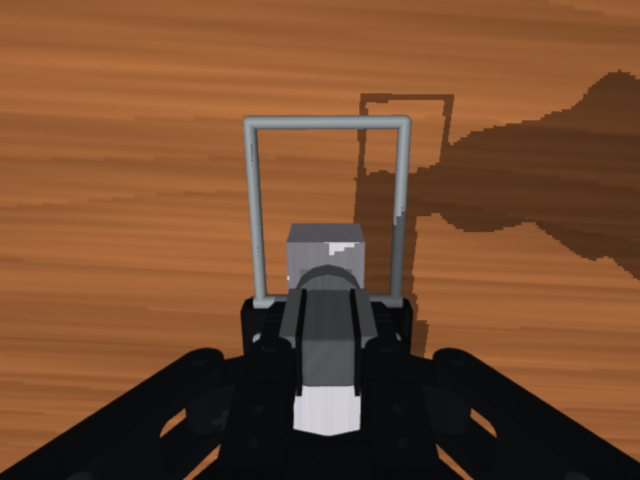

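View pics/s5c.png

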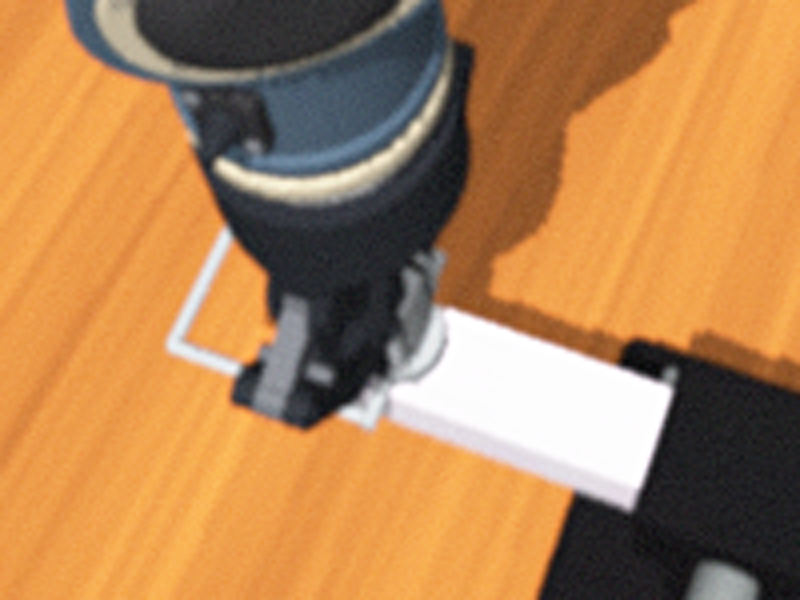

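```bash
python3 - <<'E'
from plant import env,eyes
from h import *
env.set_gripper(0.6); env.pause(.2)
env.movel([482.9,240.3,245],150,q(3.3))
print(env.read_force(),env.read_width(),env.read_clock())
env.set_gripper(0.0,30)
wsnap(env,eyes,"w6"); snap(eyes,"side","s6");snap(eyes,"top","t6")
cv2.imwrite("pics/s6c.png",cv2.resize(cv2.imread("pics/s6.png")[330:480,160:360],None,fx=4,fy=4,interpolation=cv2.INTER_CUBIC))
E
```

```text
[-0.50371476 -0.04401185  0.62817259] 0.5990921905383133 12.1917
```

View pics/w6.png

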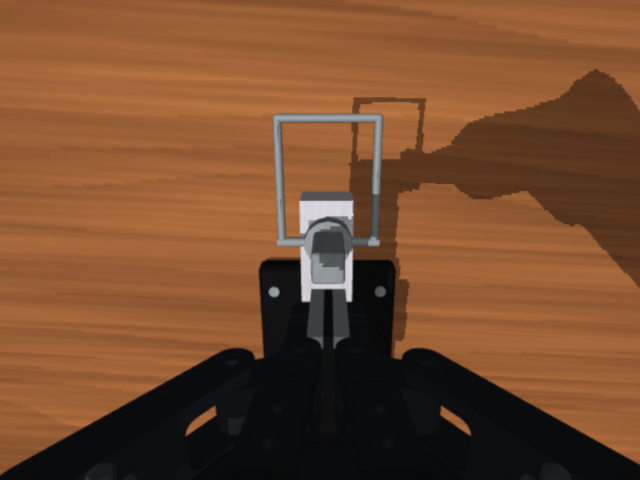

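View pics/s6c.png

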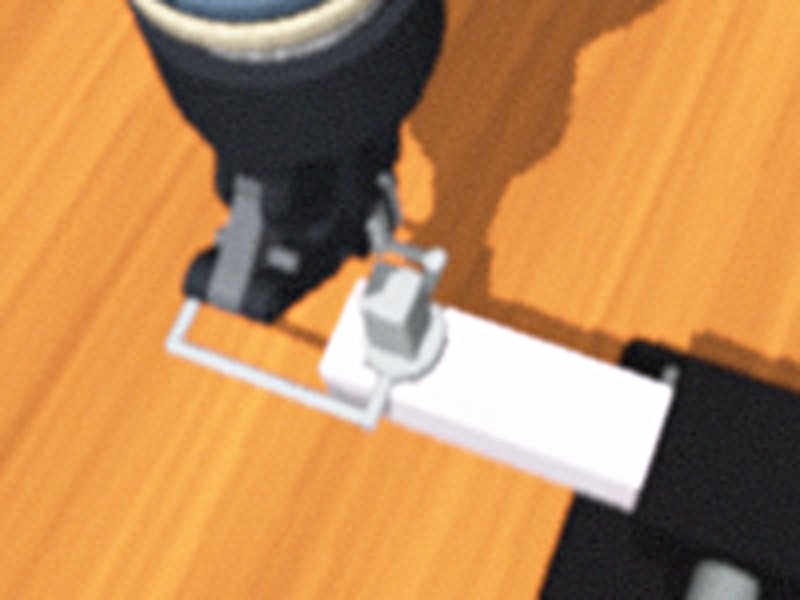

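```bash
python3 - <<'E'
from plant import env,eyes
from h import *
print(wonz("w6",328,118,126))
a=np.radians(3.3)
x,y=482.9+70*np.cos(a),240.3+70*np.sin(a)
env.movel([x,y,190],150,q(3.3))
env.movel([x,y,160],100)
f0=env.read_force(); print(f0)
for z in (150,140,130,122,116):
    r=env.movel([x,y,z],60,f_stop=12); print(z,r,env.read_force()-f0,env.read_ee_pos())
    if r: break
wsnap(env,eyes,"w7"); snap(eyes,"side","s7"); print(env.read_clock())
cv2.imwrite("pics/s7c.png",cv2.resize(cv2.imread("pics/s7.png")[330:480,160:360],None,fx=4,fy=4,interpolation=cv2.INTER_CUBIC))
E
```

```text
[554.78550174 242.90212479 126.        ]
[0.62791503 0.84540573 0.87397541]
150 False [-0.39107624 -1.08333613 -0.1870801 ] [552.67005377 244.29170348 149.82211909]
140 False [-0.91053499 -1.03745321  0.77471001] [552.39486523 244.04178218 139.32031061]
130 False [-1.86718351 -0.50687067  0.17343751] [552.45152858 244.11781373 129.3380435 ]
122 False [-0.31278047 -0.98696012 -0.48363744] [552.52110455 244.12627296 121.4073608 ]
116 False [ 0.21149542 -0.8197299  -0.83218427] [552.51343608 244.12311957 115.50400286]
15.6583
```

View pics/w7.png

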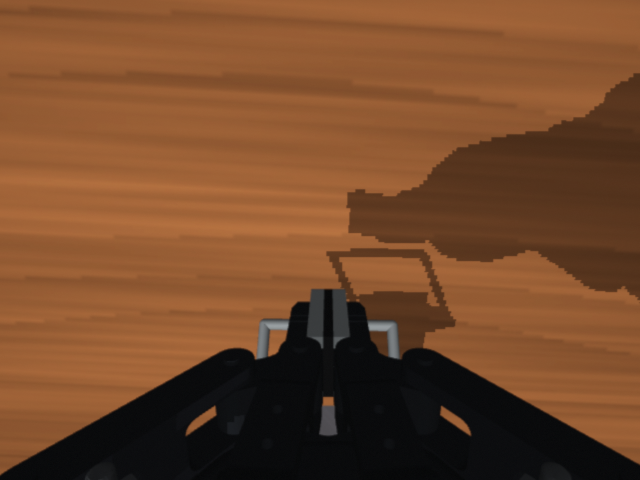

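View pics/s7c.png

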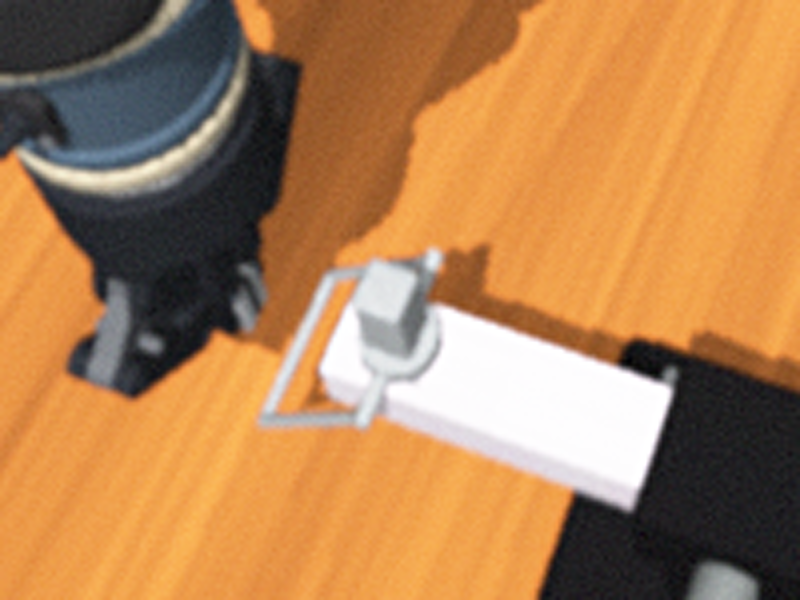

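```bash
python3 - <<'E'
from plant import env,eyes
from h import *
env.pause(0.4)
snap(eyes,"side","s8"); print(env.read_clock(), env.read_force())
cv2.imwrite("pics/s8c.png",cv2.resize(cv2.imread("pics/s8.png")[330:480,160:360],None,fx=4,fy=4,interpolation=cv2.INTER_CUBIC))
E
```

```text
16.1083 [ 0.8021911  -0.22134915  0.15971869]
```

View pics/s8c.png

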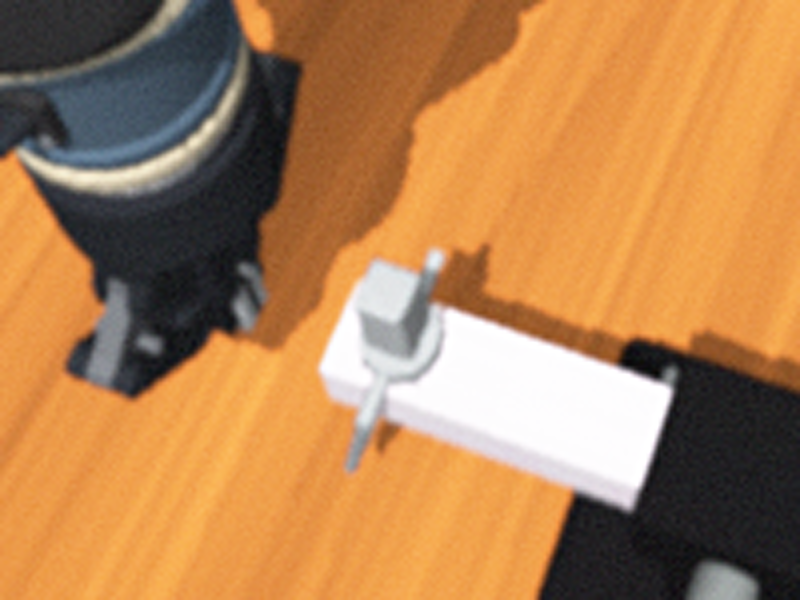

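```bash
python3 - <<'E'
from plant import env,eyes
from h import *
p=env.read_ee_pos()
env.movel([p[0]+15,p[1],p[2]],100); env.movel([p[0]+15,p[1],260],150)
env.move_pose([440,240,300],q(3.3)); env.pause(.3)
wsnap(env,eyes,"w9"); snap(eyes,"side","s9"); snap(eyes,"top","t9"); print(env.read_clock(), env.read_ee_pos(),env.read_force())
a=cv2.imread("pics/s9.png")[380:480,200:360]; b=cv2.imread("pics/w9.png")[20:220,230:430]
cv2.imwrite("pics/s9c.png",cv2.resize(a,None,fx=5,fy=5,interpolation=cv2.INTER_CUBIC)); cv2.imwrite("pics/w9c.png",cv2.resize(b,None,fx=3,fy=3,interpolation=cv2.INTER_CUBIC))
E
```

```text
18.5667 [440.2554011  239.98570473 299.64907478] [ 0.4738871 -0.8627754  0.6181141]
```

View pics/s9c.png

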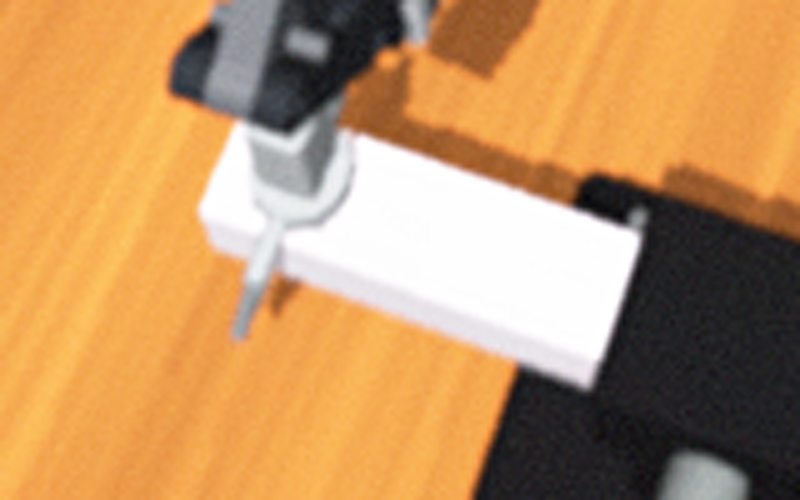

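View pics/w9.png

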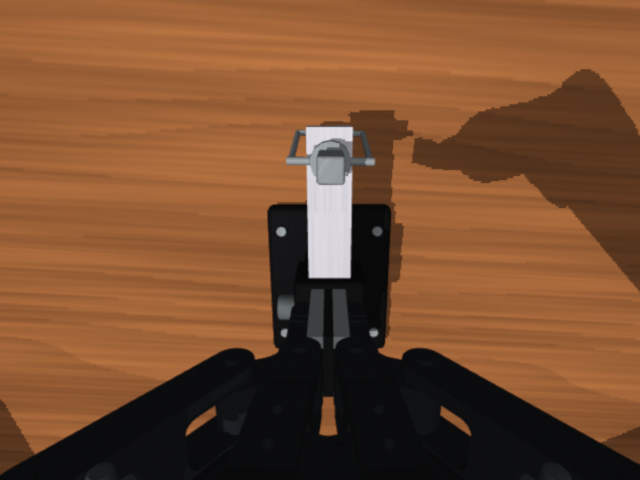

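View pics/s9.png

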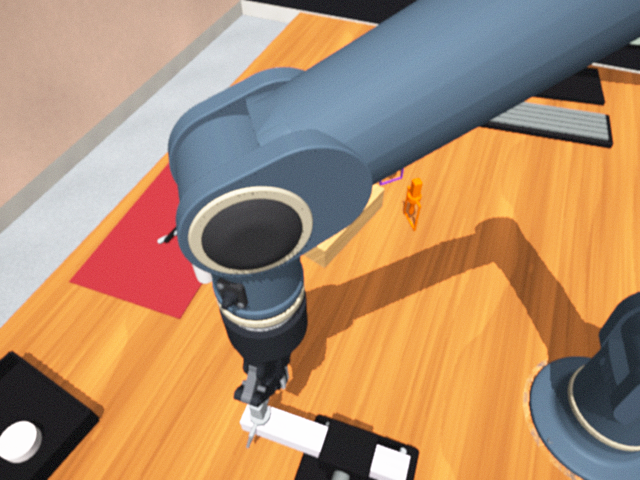

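```bash
python3 - <<'E'
from h import *
s=np.load("pics/w9.npz"); f,cx,cy=s["k"]; R=Rn.from_quat(s["r"]).as_matrix()
def wp(p):
    c=np.linalg.inv(s["T"])@np.r_[R.T@(np.array(p)-s["p"]),1]; return cx+f*c[0]/-c[2], cy-f*c[1]/-c[2]
a=np.radians(3.3); ex=np.array([np.cos(a),np.sin(a),0]); ey=np.array([-np.sin(a),np.cos(a),0]); h=np.array([482.9,240.3,126])
print("hinge",wp(h+29*ey),"headtop",wp(h+[0,0,46]), "base collar ctr",wp(h-[0,0,-6]))
for t in (0,.15,.3,.45,.6):
    p=h+75*np.sin(t)*ex-[0,0,75*np.cos(t)]
    u=proj("side",p+29*ey); print(t,wp(p+29*ey),wp(p-29*ey),[(u[0]-200)*5,(u[1]-380)*5])
u=proj("side",h+29*ey);print("side hinge",(u[0]-200)*5,(u[1]-380)*5)
for z in(0,46): u=proj("side",h+[0,0,z]);print((u[0]-200)*5,(u[1]-380)*5)
E
```

```text
hinge (np.float64(288.7775170302526), np.float64(158.51555306159142)) headtop (np.float64(328.66152813674563), np.float64(167.47493931512784)) base collar ctr (np.float64(328.5564619719153), np.float64(159.4942956814264))
0 (np.float64(296.5556110422391), np.float64(148.5486542067519)) (np.float64(360.27048470234774), np.float64(148.49021273298848)) [np.float64(285.281332646895), np.float64(349.425073396192)]
0.15 (np.float64(296.1749396077131), np.float64(135.95293408477426)) (np.float64(360.6420517856751), np.float64(135.89294543176288)) [np.float64(250.65737934067656), np.float64(335.48993800193387)]
0.3 (np.float64(295.6466304251824), np.float64(123.41791151284326)) (np.float64(361.16603976245193), np.float64(123.35607666004492)) [np.float64(216.2336910538275), np.float64(320.2146836523019)]
0.45 (np.float64(294.9688704917564), np.float64(111.07735120552945)) (np.float64(361.84454496548005), np.float64(111.01336512404461)) [np.float64(182.58733324418245), np.float64(303.85868390231707)]
0.6 (np.float64(294.1400479158899), np.float64(99.08607592977665)) (np.float64(362.67949195302594), np.float64(99.01963031752032)) [np.float64(150.28739391800713), np.float64(286.69365366085174)]
side hinge 254.60614729778968 267.95157097876427
297.782577368732 167.25887160254274
279.13463301171305 105.64343150566117
```

View pics/w9c.png

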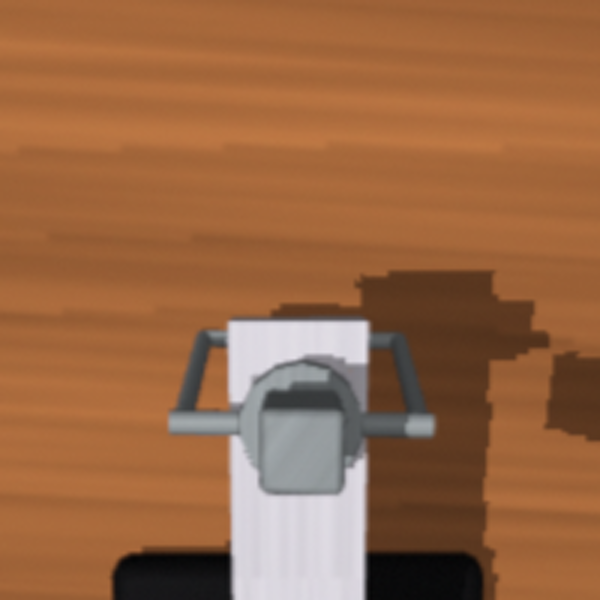

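```bash
python3 - <<'E'
from plant import env,eyes
from h import *
env.move_pose([500,-20,330],q(3.3)); env.pause(.2)
snap(eyes,"side","s10"); snap(eyes,"top","t10"); print(env.read_clock())
a=cv2.imread("pics/s10.png")[390:480,225:345]; b=cv2.imread("pics/t10.png")[240:320,120:200]
cv2.imwrite("pics/s10c.png",cv2.resize(a,None,fx=6.5,fy=6.5,interpolation=cv2.INTER_CUBIC)); cv2.imwrite("pics/t10c.png",cv2.resize(b,None,fx=7,fy=7,interpolation=cv2.INTER_CUBIC))
E
```

```text
19.9083
```

View pics/s10c.png

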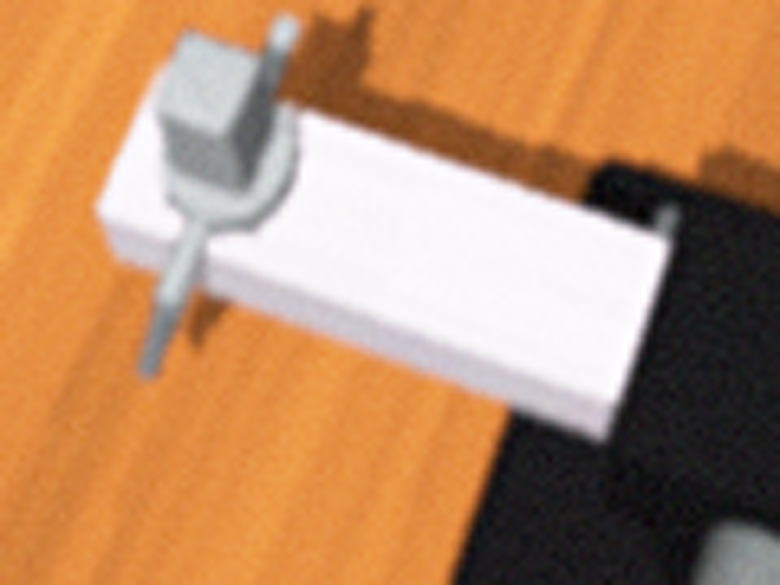

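View pics/t10c.png

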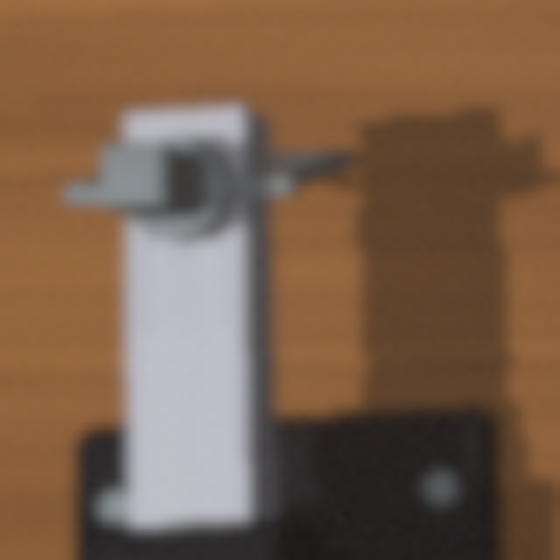

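```bash
python3 - <<'E'
from plant import env,eyes
from h import *
T=np.load("pics/w9.npz")["T"]
a=np.radians(3.3); ex=np.array([np.cos(a),np.sin(a),0]); ey=np.array([-np.sin(a),np.cos(a),0])
tgt=np.array([485,240.,95])
res=[]
for el in (20,30,40,50):
  for az in (-30,-15,0,15,30):
    for sgn in(-1,1):
      d=np.cos(np.radians(el))*(sgn*ey*np.cos(np.radians(az))+ex*np.sin(np.radians(az)))+np.array([0,0,np.sin(np.radians(el))])
      for D in (270,):
        for roll in range(0,360,30):
          z=d; up=np.array([0,0,1.])-d*d[2]; up/=np.linalg.norm(up); x=np.cross(up,z)
          M=np.column_stack([x,up,z])@Rn.from_euler('z',roll,degrees=True).as_matrix()
          Rt=M@T[:3,:3].T; p=tgt+D*d-Rt@T[:3,3]
          U,_,V=np.linalg.svd(Rt); Rt=U@V
          tip=p+Rt[:,2]*25
          if tip[2]<110 or p[2]<140: continue
          j=env.inverse_kinematics(p.tolist(),Rn.from_matrix(Rt).as_quat().tolist())
          if j is not None: res.append((el,az,sgn,roll,np.abs(np.array(j)-env.read_joints()).max(),p.round(),Rt[:,2].round(2)))
print(env.read_clock(),len(res))
for r in res[:40]: print(*r)
E
```

```text
19.9083 342
20 -30 -1 120 4.103630364249848 [461. 117. 158.] [ 0.15  0.87 -0.47]
20 -30 1 120 1.1716773550918074 [391. 322. 158.] [ 0.68 -0.56 -0.47]
20 -30 1 150 1.0726372906534558 [405. 325. 171.] [ 0.57 -0.59 -0.57]
20 -30 1 180 0.9714119647476539 [422. 334. 177.] [ 0.44 -0.66 -0.61]
20 -30 1 210 0.9501364661954403 [437. 346. 172.] [ 0.32 -0.76 -0.57]
20 -30 1 240 1.5634194491095634 [446. 357. 160.] [ 0.25 -0.85 -0.47]
20 -30 1 270 1.9998279864834048 [448. 366. 142.] [ 0.24 -0.91 -0.33]
20 -15 -1 120 3.876303549935691 [493. 115. 158.] [-0.08  0.88 -0.47]
20 -15 -1 150 4.12520776634524 [481. 123. 171.] [ 0.02  0.82 -0.57]
20 -15 -1 180 0.950641360538466 [463. 129. 177.] [ 0.16  0.78 -0.61]
20 -15 1 120 1.0467134697992446 [415. 344. 158.] [ 0.51 -0.72 -0.47]
20 -15 1 150 0.9527618867121542 [430. 343. 171.] [ 0.4  -0.72 -0.57]
20 -15 1 180 0.8635096352513126 [448. 347. 177.] [ 0.25 -0.75 -0.61]
20 -15 1 210 0.8529696285249171 [466. 355. 172.] [ 0.11 -0.81 -0.57]
20 -15 1 240 1.6395107586493938 [478. 364. 160.] [ 0.02 -0.88 -0.47]
20 -15 1 270 2.1359520805325745 [481. 371. 142.] [-0. 
[... 945 characters left out ...]
4   0.72 -0.57]
20 15 -1 180 0.8017485476912785 [522. 133. 177.] [-0.25  0.75 -0.61]
20 15 -1 210 0.952899235792249 [504. 125. 172.] [-0.11  0.81 -0.57]
20 15 -1 240 0.7072196576965792 [492. 116. 160.] [-0.02  0.88 -0.47]
20 15 -1 270 0.8508245910453813 [489. 109. 142.] [ 0.    0.95 -0.33]
20 15 1 120 0.9006186496728427 [477. 365. 158.] [ 0.08 -0.88 -0.47]
20 15 1 150 0.8167418957509791 [489. 357. 171.] [-0.02 -0.82 -0.57]
20 15 1 180 0.7918280376763163 [507. 351. 177.] [-0.16 -0.78 -0.61]
20 15 1 210 0.8464131822964761 [526. 349. 172.] [-0.31 -0.76 -0.57]
20 30 -1 120 3.8953087699690236 [579. 158. 158.] [-0.68  0.56 -0.47]
20 30 -1 150 0.9517172120126955 [565. 155. 171.] [-0.57  0.59 -0.57]
```

```bash
python3 - <<'E'
from plant import env,eyes
from h import *
T=np.load("pics/w9.npz")["T"]
a=np.radians(3.3); ex=np.array([np.cos(a),np.sin(a),0]); ey=np.array([-np.sin(a),np.cos(a),0])
tgt=np.array([485,240.,95]); el=np.radians(20)
d=-np.cos(el)*ey+np.array([0,0,np.sin(el)])
up=np.array([0,0,1.])-d*d[2]; up/=np.linalg.norm(up); x=np.cross(up,d)
M=np.column_stack([x,up,d])@np.diag([-1.,-1,1]); Rt=M@T[:3,:3].T; p=tgt+270*d-Rt@T[:3,3]
U,_,V=np.linalg.svd(Rt)
env.move_pose(p.tolist(),Rn.from_matrix(U@V).as_quat().tolist()); env.pause(.2)
wsnap(env,eyes,"w11"); print(env.read_clock(),env.read_ee_pos(),env.read_force())
s=np.load("pics/w11.npz"); f,cx,cy=s["k"]; R=Rn.from_quat(s["r"]).as_matrix()
def wp(p):
    c=np.linalg.inv(s["T"])@np.r_[R.T@(np.array(p)-s["p"]),1]; return 639-(cx+f*c[0]/-c[2]), 479-(cy-f*c[1]/-c[2])
im=cv2.rotate(cv2.imread("pics/w11.png"),cv2.ROTATE_180); cv2.imwrite("pics/w11r.png",im)
h=np.array([482.9,240.3,126]); print("hinge",wp(h-29*ey),wp(h+29*ey),"headtop",wp(h+[0,0,46]))
for t in (0,.1,.2,.3): 
  c=h+75*np.sin(t)*ex-[0,0,75*np.cos(t)]; print(t,wp(c-29*ey),wp(c+29*ey))
E
```

```text
21.1 [493.43414746 127.00828502 177.54074643] [-0.04888647 -0.12127972  0.18723851]
hinge (np.float64(304.2664726255189), np.float64(213.55142887036556)) (np.float64(305.68047220490934), np.float64(192.29883783884964)) headtop (np.float64(304.85577127850047), np.float64(129.526694932169))
0 (np.float64(304.63876402272524), np.float64(323.7692657422759)) (np.float64(305.8723861969551), np.float64(285.1490393126525))
0.1 (np.float64(316.02364376657266), np.float64(323.3084303616772)) (np.float64(315.2831446758598), np.float64(284.75199972105816))
0.2 (np.float64(327.32524266244644), np.float64(321.85672061051093)) (np.float64(324.6212190481774), np.float64(283.5048146722829))
0.3 (np.float64(338.46319883017725), np.float64(319.41997622162035)) (np.float64(333.815513622517), np.float64(281.4138007685588))
```

View pics/w11r.png

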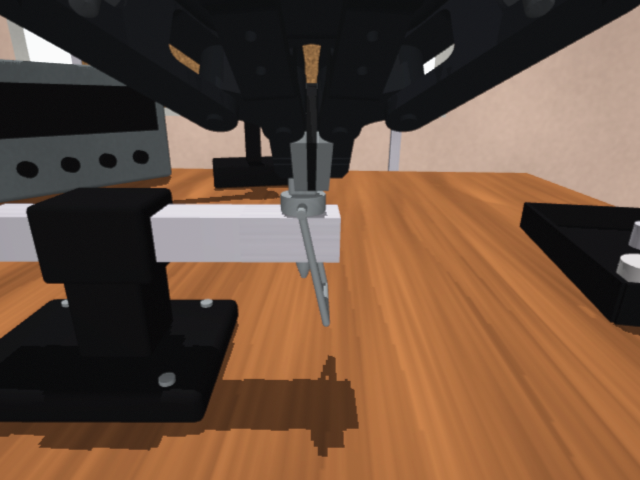

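```bash
python3 - <<'E'
from h import *
im=cv2.imread("pics/w11r.png"); cv2.imwrite("pics/w11c.png",cv2.resize(im[130:335,250:360],None,fx=2.9*1,fy=2.9,interpolation=cv2.INTER_CUBIC))
im=im[190:335,250:390]; cv2.imwrite("pics/w11d.png",cv2.resize(im,None,fx=4,fy=4,interpolation=cv2.INTER_CUBIC))
E
```

```text
(no output)
```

View pics/w11d.png

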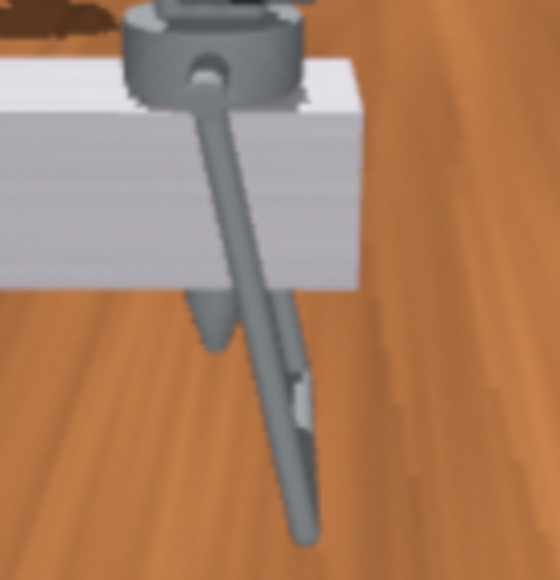

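View pics/w11c.png

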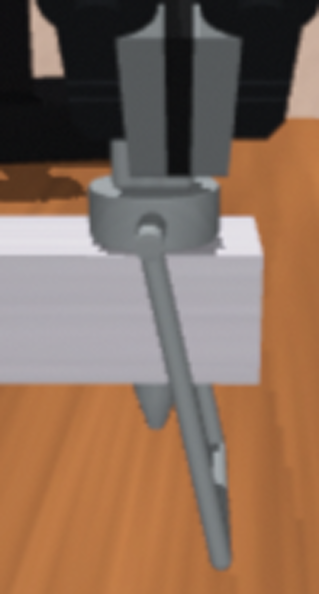

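```bash
python3 - <<'E'
from plant import env,eyes
from h import *
env.move_pose([560,0,400],q(3.3)); env.pause(.3)
snap(eyes,"side","s12"); print(env.read_clock(),env.read_force())
env.close_job(); print("done")
E
```

```text
22.4833 [ 0.30872756 -0.19520835 -1.15504934]
the job is handed in; nothing more can be done
done
```

View pics/s12.png

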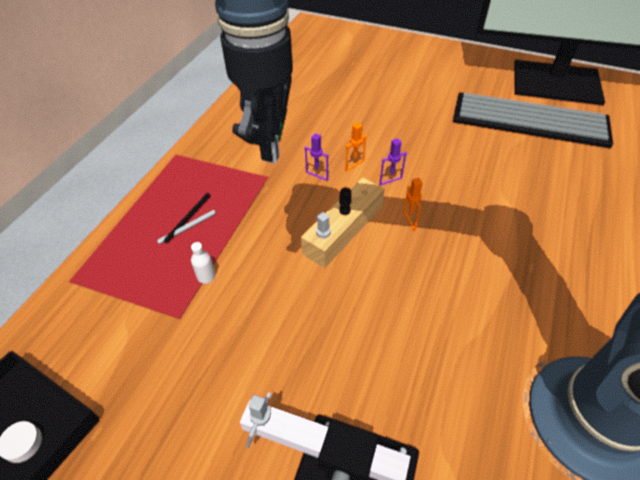

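The hitch pin is in the cross hole with its collar on the bar, and the loop is snapped shut round the bar. I handed the job in at 22.5 s with the arm clear; no verdict is reported.

- **Insertion:** I took the pin from the rack and lowered it until the force stop tripped, at the height expected for a seated collar. The pictures after release showed it seated with the loop still open and level, pointing past the free end.
- **Closing:** I pressed the cross bar down with the shut fingertips, and the loop snapped shut. The side pictures just after closing and about 2 s later showed it in the same place.
- **Last checks:** The wrist view from the side showed the collar flat on the bar and the pin upright within about 0.01–0.04 rad. In the final side picture the plain pin, the screwdriver and the orange and purple look-alikes stood where they began.
- **Loop angle:** The loop rests not quite at 0. I measured about 0.19 rad in the wrist side view and 0.20–0.22 rad in the rougher views. That is inside the 0.25 limit, but the margin is only about 0.03–0.06 rad. I did not push it further.

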